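# Fetch the pink egg from between the paint bottles

## Robot

A 7-joint arm with a two-finger parallel gripper is mounted at the origin on the work surface; the furniture and walls round the work are solid. World frame = base frame: x ahead of the robot, y to its left, z up, the work surface at z = 0. Lengths are in m, angles in rad, forces in N, time in s.
With the tool pointing down it reaches from about 0.425 to 0.925 m from the base axis. Payload 6.8 kg.
Tool frame: the origin (TCP) lies at the very end of the fingers, on their centre line; the grasp point (between the pads) lies 19 mm behind it; z points along the fingers, y is the line along which they close (so a half turn about z gives the same grasp; the last joint's range is limited). The gripper opens to 85 mm and grips with 20 to 120 N. Pads are 22 mm wide; open, the fingers measure 114 mm over their backs; the gripper's body (76 mm by 85 mm) begins 54 mm behind the grasp point. The pads swing forward as they close: fully open they stand 13 mm farther back than shut.
Start: joints at [-1.434, 0.477, 0.022, 1.555, -0.011, 1.109, -0.083], TCP at [0.164, 0.655, 0.192] pointing down, gripper open.
Joint ranges: [-2.96, 2.96], [-0.34, 2.1], [-1.41, 1.46], [0.24, 2.44], [-1.37, 4.51], [0.17, 1.92], [-2.96, 2.96]. Speed limits (rad/s): [2.39, 2.39, 3.14, 3.14, 3.14, 3.14, 3.14].

## Interface

Orientations are given as a unit quaternion [w, x, y, z].
In Python, from station import get_obs, read_camera, hand_in gives the robot as it stands.
- The arm moves only by the tool arm_command, never from a script. Its argument "commands" is one flat list of numbers, 7 for each row, row after row: the shift along the tool's x, y, z in m, then the turn, a rotation vector about the tool's x, y, z in degrees, then the opening, from 0 (shut) to 1 (fully open). In form: [tx, ty, tz, rx, ry, rz, fingers, tx, ty, tz, rx, ry, rz, fingers, ...]. A call has 1 to 8 rows; each row is the pose to reach, as a shift and turn from the pose commanded when the call began, along the tool's axes at that moment; what a row does not reach only later rows make up. A row lasts 1/10 s, in which the tool goes at most 50 mm and 8.59 degrees, less where a joint would pass 70% of its speed; a pose out of reach is approached as far as the arm can. A call with a gripper value outside its range is refused whole. The fingers move at their own pace and stop on an object; "force" is the grip in N (left out, the last holds). Time passes only in rows, so rows that repeat a pose let the fingers close. It gives the time, the measured TCP pose, the force, the opening and the grip force at its end, in the units of the state.
- get_obs(): the state, without advancing time (a new reading comes with each control period).
- read_camera(name): name is "scene" or "top" or "wrist"; returns a dict with "img" (420x560x3 uint8, red, green, blue), "camera_matrix" (3x3 intrinsics, pixels), "pose" (4x4, takes a point from camera to world coordinates). Camera axes: x right, y down, z forward; pixel columns grow to the right and rows downward; lengths in m; the calibration is good to about 2 mm. A picture is of the moment at which its call begins. There is no depth.
- hand_in(): hands the job in; it is judged then, once.
The state is a dict: "t": time; "q": joint angles; "joint_vel": joint speeds; "joint_torque": joint torques, N m; "eef_pos": TCP position; "tool_rot": TCP orientation; "contact_force": force on the tool from outside, world axes, zero at the start; "torque": the same for the moment, N m; "gripper_width": opening from 0.0 (shut) to 1.0 (fully open); "grasp_force": force on a finger pad.
Only numpy, scipy, OpenCV 4.12 (cv2) and the standard library are available. Lean on these libraries where they do the work, as an engineer would, in place of code of your own. Each camera call takes 0.05 s, during which the arm holds its last target. There are 200 camera calls.

## Task

The pink egg is boxed in between two paint bottles on the wooden rack. Move those two bottles out of the way onto the side tray, set the pink egg on the middle of the round turntable for painting, and then put both bottles back, each exactly where it stood on the rack. Keep the bottles upright, and leave the yellow egg and the two bottles beside it alone.

Things in the scene. Friction and masses are not known exactly. Their poses are not given: they have to be found in the camera images.
- bottle_red: Red paint bottle, loose, standing upright: round body 36 mm in diameter up to 70 mm, sloping shoulder, then a round cap 25 mm in diameter from 79 to 110 mm (its top), all in the same colour but for a white paper band low down; 90 g. Origin at the centre of its underside, z up along the bottle. All four bottles have the same shape.
- bottle_blue: Blue paint bottle, loose, standing upright: round body 36 mm in diameter up to 70 mm, sloping shoulder, then a round cap 25 mm in diameter from 79 to 110 mm (its top), all in the same colour but for a white paper band low down; 90 g. Origin at the centre of its underside, z up along the bottle. All four bottles have the same shape.
- bottle_green: Green paint bottle, loose, standing upright: round body 36 mm in diameter up to 70 mm, sloping shoulder, then a round cap 25 mm in diameter from 79 to 110 mm (its top), all in the same colour but for a white paper band low down; 90 g. Origin at the centre of its underside, z up along the bottle. All four bottles have the same shape.
- bottle_yellow: Yellow paint bottle, loose, standing upright: round body 36 mm in diameter up to 70 mm, sloping shoulder, then a round cap 25 mm in diameter from 79 to 110 mm (its top), all in the same colour but for a white paper band low down; 90 g. Origin at the centre of its underside, z up along the bottle. All four bottles have the same shape.
- egg_pink: Pink speckled foam egg lying on its side, 25 mm wide (x), 34 mm long (y), 25 mm high, 12 g; does not roll. Pinch it across x at mid height; the firm core there is 16 mm wide, so fingers close to about that. Origin at the centre of its underside, y along the egg. At the start a bottle stands close on either side of each egg (44 mm between centres, along the rack); the colours vary.
- egg_yellow: Yellow speckled foam egg lying on its side, 25 mm wide (x), 34 mm long (y), 25 mm high, 12 g; does not roll. Pinch it across x at mid height; the firm core there is 16 mm wide, so fingers close to about that. Origin at the centre of its underside, y along the egg.
- rack: Fixed board of pale wood, 90 mm (x) by 326 mm (y), top 12 mm above its origin (centre of underside), a 9 mm high stop at each end. Bottles stand freely (no sockets) on dark round spots 41 mm wide at y = -129, -41, 41, 129 mm, eggs on grey spots at y = -85, 85 mm. Its x sides are open: take a bottle by its cap, fingers closing along the rack's x, above its neighbours.
- side_tray: Fixed shallow wooden tray, 130 mm (x) by 230 mm (y), on a plinth, outer height 25 mm, walls 5 mm thick; the parking place: it starts empty and has room for two bottles side by side along y. Origin at the centre of its underside, the inner floor 14 mm above it.
- turntable: Fixed, locked decorator's turntable of bare metal: a round disc 104 mm in diameter on a foot, with rings marked round its middle (the inner one 38 mm in diameter). Origin at the centre of its underside.
- turntable_top (a point): The middle of the turntable's flat top, 30 mm above the turntable's origin; axes as the turntable's.
Mind the look-alikes: they are no part of the job. There is more than one size of the egg_yellow; the one meant has the size given above.

How it is judged:
By the outcome, as a careful person would: the job done as asked, in the order asked, and still so for the second after the job is handed in, with the robot touching nothing.
It also fails if it takes over 128 s, if anything falls off the work surface, if the arm or the gripper's body presses on something with over 40 N, if the wrist force passes 120 N, or if a joint passes its speed limit or range.

## Working session

There is one attempt and no reset: what is moved stays moved. The work goes in short steps, Python scripts to look and compute and a tool call to move; the robot and the scene stay as the last step left them, time stands still between calls to the robot, and variables do not carry over. Pictures are saved under pics/ and viewed, at most 14 in all, crops included, and the job is handed in when it is done.

Besides the shell and the picture viewer there is one more tool, called after "Call:" in YAML: its name, and indented under it one key for each argument. arm_command: Moves the arm, as the interface text tells. Its arguments: {"type":"object","properties":{"commands":{"type":"array","items":{"type":"number"}},"force":{"type":"number"}},"required":["commands"]}

```bash
mkdir -p pics; python3 - <<'E'
from station import *
import cv2,numpy as np
o=get_obs();print(o['t'],o['eef_pos'],o['tool_rot'],o['gripper_width'])
for n in ['scene','top']:
    c=read_camera(n);cv2.imwrite(f'pics/{n}0.png',c['img'][:,:,::-1]);print(c['camera_matrix'].tolist(),c['pose'].round(3).tolist())
E
```

```text
0.0 [0.16347339 0.65423217 0.19116429] [-4.61753931e-05  1.22094081e-01  9.92518141e-01 -8.79044670e-04] 1.0002248055112455
[[530.7153006264288, 0.0, 283.1688914544271], [0.0, 530.7153006264288, 204.6968734117112], [0.0, 0.0, 1.0]] [[-0.86, -0.383, 0.338, 0.186], [-0.51, 0.621, -0.595, 0.699], [0.018, -0.684, -0.729, 0.905], [0.0, 0.0, 0.0, 1.0]]
[[543.902215720724, 0.0, 291.9391738235761], [0.0, 543.902215720724, 207.75677681372375], [0.0, 0.0, 1.0]] [[0.001, -0.997, 0.083, 0.494], [-1.0, -0.001, 0.002, 0.013], [-0.002, -0.083, -0.997, 1.093], [0.0, 0.0, 0.0, 1.0]]
```

View pics/top0.png

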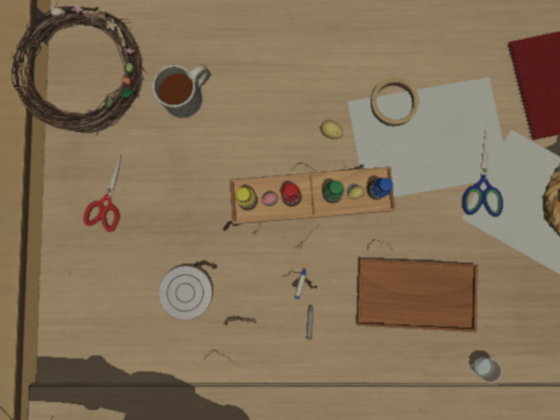

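View pics/scene0.png

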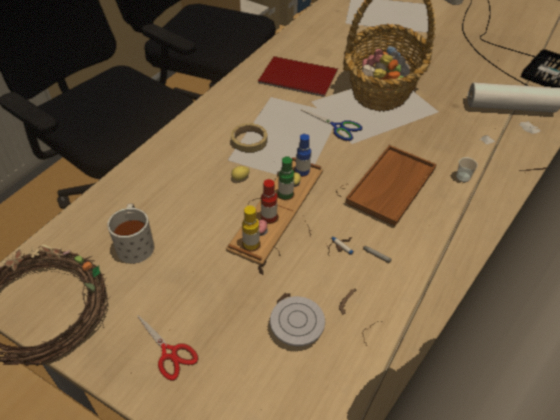

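The pink egg sits between the yellow (top view ~245,196) and red (~291,193) bottles. The turntable is at ~(186,292) and the tray at ~(417,294).

```bash
cat > h.py <<'E'
from station import *
import cv2,numpy as np
from scipy.spatial.transform import Rotation as R
def ray(c,u,v):
    K=c['camera_matrix'];P=c['pose']
    d=P[:3,:3]@np.linalg.solve(K,[u,v,1.]);return P[:3,3],d
def onz(c,u,v,z):
    o,d=ray(c,u,v);return (o+d*(z-o[2])/d[2])[:3]
def proj(c,p):
    q=np.linalg.inv(c['pose'])@np.r_[p,1];q=c['camera_matrix']@q[:3];return q[:2]/q[2]
def blobs(m,a0=15):
    n,l,s,ct=cv2.connectedComponentsWithStats(m.astype(np.uint8));return [(s[i,:].tolist(),ct[i].round(1).tolist()) for i in range(1,n) if s[i,4]>=a0]
def save(img,name,f=3):
    cv2.imwrite('pics/'+name,cv2.resize(img[:,:,::-1],None,fx=f,fy=f,interpolation=cv2.INTER_CUBIC))
def totool(dp):
    o=get_obs();w,x,y,z=o['tool_rot'];return R.from_quat([x,y,z,w]).inv().apply(dp)
E
python3 - <<'E'
from h import *
c=read_camera('top');im=c['img'];save(im[150:340,155:405],'crop.png')
hsv=cv2.cvtColor(im,cv2.COLOR_RGB2HSV)
rg={'yel':((24,170,90),(33,255,255)),'red':((0,190,80),(4,255,255)),'grn':((50,120,30),(85,255,255)),'blu':((105,150,40),(120,255,255))}
for k,(a,b) in rg.items():
    m=cv2.inRange(hsv,a,b)>0; m[:170]=0;m[225:]=0;m[:,:225]=0;m[:,400:]=0
    for s,ct in blobs(m): print(k,s,ct,onz(c,*ct,.122).round(4))
for n,u,v,z in [('turn',186,292.5,.03)]: print(n,onz(c,u,v,z).round(4))
for u,v in [(357,258),(476,263),(474,330),(357,326)]: print('tray',onz(c,u,v,.025).round(4))
E
```

```text
red [282, 184, 16, 12, 69] [289.3, 188.1] [0.6101 0.0198 0.122 ]
grn [325, 182, 18, 17, 177] [334.4, 189.0] [ 0.6085 -0.0612  0.122 ]
blu [373, 179, 19, 17, 196] [383.0, 186.5] [ 0.6131 -0.1485  0.122 ]
turn [0.4175 0.2202 0.03  ]
tray [ 0.4843 -0.112   0.025 ]
tray [ 0.4747 -0.3442  0.025 ]
tray [ 0.3459 -0.3368  0.025 ]
tray [ 0.3533 -0.1108  0.025 ]
```

View pics/crop.png

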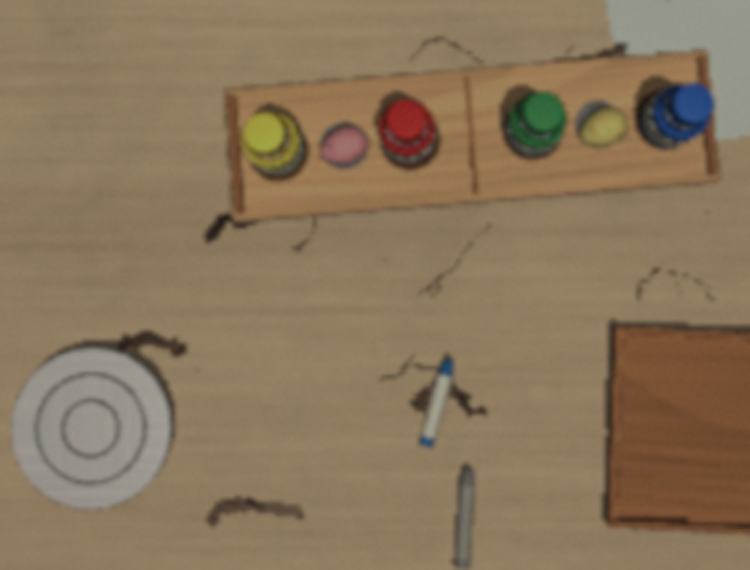

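Crop: yellow cap top at (264,131), red cap top at (405,118), turntable centre at (91,428), pink egg at (344,145), and the rack ends as seen.

```bash
python3 - <<'E'
from h import *
c=read_camera('top')
f=lambda u,v,z:onz(c,u/3+155-1/3,v/3+150-1/3,z)
print('Y',f(264,131,.122),'R',f(405,118,.122),'pink',f(344,145,.03),'tt',f(91,428,.03))
k=[f(*p,.012) for p in [(228,88),(706,50),(718,180),(238,218)]];print(np.round(k,4),np.mean(k,0))
a=(k[0]+k[3]-k[1]-k[2]);yaw=np.degrees(np.arctan2(-a[0],a[1]));print('rack yaw',yaw)
rc=np.mean(k,0)
for y in (.129,.085,.041):
    t=np.radians(yaw);print(y,rc[:2]+y*np.array([-np.sin(t),np.cos(t)]))
s=read_camera('scene')
print('scene red cap proj',[proj(s,f(405,118,.122)),proj(s,f(264,131,.122)),proj(s,f(91,428,.03))])
# hover over red, jaws along rack x
o=get_obs();w,x,y,z=o['tool_rot'];T=R.from_quat([x,y,z,w])
ty=T.apply([0,1,0]);tx=T.apply([1,0,0]);print('tool x,y',tx,ty,'yaw of y',np.degrees(np.arctan2(ty[1],ty[0])))
E
```

```text
Y [0.60057626 0.1034891  0.122     ] R [0.60844808 0.0191388  0.122     ] pink [0.60148044 0.05959439 0.03      ] tt [0.41785635 0.2221125  0.03      ]
[[ 0.6415  0.138   0.012 ]
 [ 0.6673 -0.1814  0.012 ]
 [ 0.5801 -0.1881  0.012 ]
 [ 0.5546  0.1305  0.012 ]] [ 0.61086093 -0.02526032  0.012     ]
rack yaw 4.591600204129612
0.129 [0.60053412 0.10332567]
0.085 [0.60405644 0.05946688]
0.041 [0.60757876 0.0156081 ]
scene red cap proj [array([268.81190799, 181.6628413 ]), array([250.03360805, 208.11154474]), array([298.22961317, 317.924721  ])]
tool x,y [-9.70182123e-01  2.42377065e-01 -8.55508927e-05] [ 2.42377056e-01  9.70181807e-01 -7.90521611e-04] yaw of y 75.97311681666062
```

Call:
arm_command:
  commands: [-0.586,-0.508,-0.01,0,0,71.4,1,-0.586,-0.508,-0.01,0,0,71.4,1,-0.586,-0.508,-0.01,0,0,71.4,1,-0.586,-0.508,-0.01,0,0,71.4,1,-0.586,-0.508,-0.01,0,0,71.4,1,-0.586,-0.508,-0.01,0,0,71.4,1,-0.586,-0.508,-0.01,0,0,71.4,1,-0.586,-0.508,-0.01,0,0,71.4,1]

```text
t: 1.05
eef_pos: [0.3941, 0.3257, 0.1975]
tool_rot: [-0.0, 0.663, 0.748, 0.0]
contact_force: [1.5, -0.1, -0.0]
gripper_width: 0.998
grasp_force: 0.0
```

```bash
cat >> h.py <<'E'
def go(p,yaw=4.6):
    o=get_obs();w,x,y,z=o['tool_rot'];T=R.from_quat([x,y,z,w])
    t=np.radians(yaw);Y=np.array([np.cos(t),np.sin(t),0]);Z=np.array([0,0,-1.]);X=np.cross(Y,Z)
    G=R.from_matrix(np.c_[X,Y,Z])
    print('t',round(o['t'],2),'d',T.inv().apply(np.array(p)-o['eef_pos']).round(4),'rot',np.degrees((T.inv()*G).as_rotvec()).round(1))
E
python3 -c "
from h import *
go([.6085,.019,.2])"
```

```text
t 1.05 d [-0.3302  0.1761 -0.0026] rot [ 0.  -0.   2.3]
```

Call:
arm_command:
  commands: [-0.33,0.176,-0.003,0,0,2.3,1,-0.33,0.176,-0.003,0,0,2.3,1,-0.33,0.176,-0.003,0,0,2.3,1,-0.33,0.176,-0.003,0,0,2.3,1,-0.33,0.176,-0.003,0,0,2.3,1,-0.33,0.176,-0.003,0,0,2.3,1,-0.33,0.176,-0.003,0,0,2.3,1,-0.33,0.176,-0.003,0,0,2.3,1]

```text
t: 1.85
eef_pos: [0.6111, 0.0169, 0.2006]
tool_rot: [0.001, 0.678, 0.735, -0.0]
contact_force: [1.1, 0.8, -0.2]
gripper_width: 1.0
grasp_force: 0.0
```

```bash
python3 -c "
from h import *
go([.6085,.019,.2]);print(get_obs()['eef_pos'])
c=read_camera('wrist');save(c['img'],'w1.png',1.3);print(c['pose'].round(3));print(proj(c,[.6085,.019,.122]),proj(c,[.6005,.1034,.122]))"
```

```text
t 1.85 d [ 0.0023 -0.0025  0.0006] rot [0.1 0.1 0. ]
[0.61113792 0.01692527 0.20059745]
[[ 0.997  0.076  0.024  0.605]
 [ 0.08  -0.954 -0.289  0.091]
 [ 0.001  0.29  -0.957  0.382]
 [ 0.     0.     0.     1.   ]]
[278.88523711 202.0145369 ] [276.94687272  92.88162414]
```

View pics/w1.png

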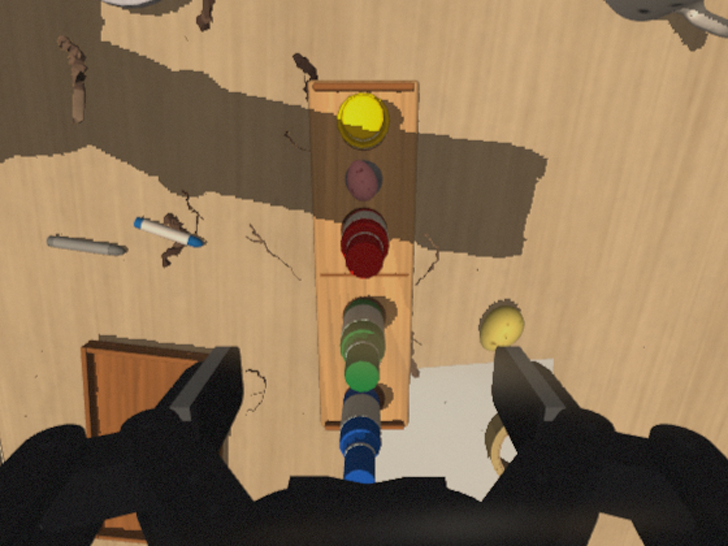

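The wrist view shows the yellow cap at (362,116) and the red cap at (366,262), in 1.3x pixels. Both are about 2 mm further in +x than I estimated, so I'll refine.

```bash
cat >> h.py <<'E'
def caps():
    c=read_camera('wrist');hsv=cv2.cvtColor(c['img'],cv2.COLOR_RGB2HSV);H,S,V=cv2.split(hsv)
    return c,{'red':((H<5)|(H>175))&(S>180)&(V>40),'yel':(H>24)&(H<34)&(S>200)&(V>90)}
E
python3 - <<'E'
from h import *
c,m=caps()
for k in m:
    for s,ct in blobs(m[k],100):
        print(k,s,ct)
        u0,v0,w,h,_=s;mm=m[k]
        for v in range(v0,v0+h,3):
            x=np.where(mm[v,u0:u0+w])[0];print(v,x.min()+u0,x.max()+u0,end='; ')
        print()
E
```

```text
red [261, 166, 37, 44, 1124] [278.8, 187.7]
166 274 284; 169 269 290; 172 266 292; 175 264 294; 178 263 295; 181 262 296; 184 261 296; 187 262 296; 190 262 296; 193 264 294; 196 265 292; 199 265 292; 202 266 291; 205 268 289; 208 272 285; 
yel [258, 67, 35, 33, 812] [276.1, 83.2]
67 276 276; 70 269 285; 73 265 288; 76 262 289; 79 260 291; 82 259 292; 85 258 292; 88 258 292; 91 262 291; 94 263 290; 97 281 288;
```

```bash
python3 -c "
from h import *
go([.6085,.020,.089])"
```

```text
t 1.95 d [ 0.0033 -0.0022  0.1114] rot [ 0.1  0.1 -0.1]
```

Call:
arm_command:
  commands: [0.003,-0.002,0,0.1,0.1,0,1,0.003,-0.002,0.03,0.1,0.1,0,0.7,0.003,-0.002,0.06,0.1,0.1,0,0.6,0.003,-0.002,0.085,0.1,0.1,0,0.6,0.003,-0.002,0.1,0.1,0.1,0,0.6,0.003,-0.002,0.111,0.1,0.1,0,0.6,0.003,-0.002,0.111,0.1,0.1,0,0.6,0.003,-0.002,0.111,0.1,0.1,0,0.6]
  force: 30

```text
t: 2.75
eef_pos: [0.6076, 0.0254, 0.09]
tool_rot: [-0.001, 0.676, 0.737, 0.0]
contact_force: [0.5, 0.1, 1.0]
gripper_width: 0.598
grasp_force: 0.0
```

```bash
python3 -c "
from h import *
go([.6085,.020,.089])
o=get_obs();print(o['eef_pos'],o['tool_rot'],o['contact_force'])
c=read_camera('wrist');save(c['img'][150:420],'w2.png',1.4)"
```

```text
t 2.75 d [-0.0054  0.0004  0.001 ] rot [-0.  -0.1  0.3]
[0.60763271 0.02537321 0.09004002] [-9.44830263e-04  6.75966391e-01  7.36931727e-01  4.18308821e-04] [0.46097389 0.13979017 1.03602122]
```

View pics/w2.png

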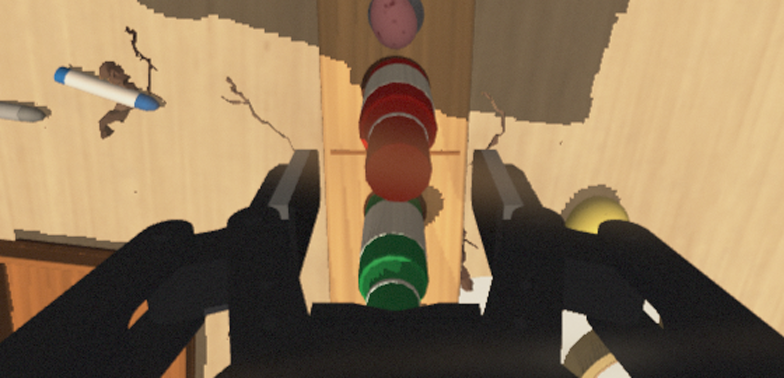

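The jaws are centred on the red cap across x (pads 318 and 475, cap 398). I'll correct 5 mm along y, then close.

Call:
arm_command:
  commands: [-0.005,0.0005,0.001,0,0,0,0.6,-0.005,0.0005,0.001,0,0,0,0.6,-0.005,0.0005,0.001,0,0,0,0.6]

```text
t: 3.1
eef_pos: [0.6083, 0.0197, 0.0887]
tool_rot: [-0.001, 0.676, 0.737, 0.0]
contact_force: [-0.6, -1.0, 0.4]
gripper_width: 0.601
grasp_force: 0.0
```

```bash
python3 -c "
from h import *
go([.6085,.020,.089])
o=get_obs();print(o['eef_pos'],o['tool_rot'],o['q'])"
```

```text
t 3.1 d [ 0.0003  0.0002 -0.0003] rot [-0.1 -0.1  0.3]
[0.608342   0.01966721 0.08868596] [-9.97172482e-04  6.76379050e-01  7.36553005e-01  2.39118794e-04] [-0.49807815  0.52460545  0.49263601  1.83634544 -0.32011118  0.86065559
  0.23507634]
```

Call:
arm_command:
  commands: [0,0,0,0,0,0,0.4,0,0,0,0,0,0,0.34,0,0,0,0,0,0,0.2,0,0,0,0,0,0,0.2,0,0,0,0,0,0,0.2,0,0,0,0,0,0,0.2]
  force: 30

```text
t: 3.7
eef_pos: [0.608, 0.0201, 0.0882]
tool_rot: [-0.001, 0.676, 0.737, -0.0]
contact_force: [-0.8, 0.2, 0.6]
gripper_width: 0.201
grasp_force: 0.0
```

Call:
arm_command:
  commands: [0,0,0,0,0,0,0.2,0,0,-0.003,0,0,0,0.2,0,0,-0.02,0,0,0,0.2,0,0,-0.06,0,0,0,0.2,0,0,-0.1,0,0,0,0.2,0,0,-0.14,0,0,0,0.2,0,0,-0.14,0,0,0,0.2,0,0,-0.14,0,0,0,0.2]

```text
t: 4.5
eef_pos: [0.6088, 0.0199, 0.2293]
tool_rot: [-0.001, 0.676, 0.737, 0.001]
contact_force: [0.2, 0.1, 0.3]
gripper_width: 0.199
grasp_force: 0.0
```

```bash
python3 -c "
from h import *
o=get_obs();print(o['eef_pos'],o['tool_rot'],o['q'])
go([.43,-.275,.23])"
```

```text
[0.60880589 0.01987279 0.22929156] [-7.10780470e-04  6.76120405e-01  7.36790186e-01  9.56023061e-04] [-0.56189906  0.37000249  0.56573674  1.70713998 -0.21892821  1.12714171
  0.15359702]
t 4.5 d [-0.2785 -0.2034 -0.0015] rot [ 0.  -0.1  0.3]
```

```bash
python3 -c "
from h import *
c=read_camera('wrist');save(c['img'],'w3.png',1.3)"
```

```text
(no output)
```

View pics/w3.png

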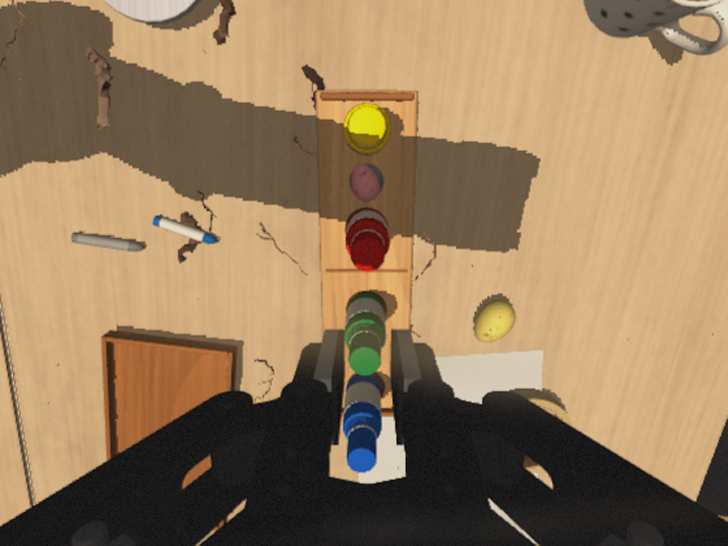

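```bash
python3 -c "
from h import *
c=read_camera('wrist');o=get_obs();w,x,y,z=o['tool_rot'];T=R.from_quat([x,y,z,w])
for d in (0,-.019,-.04):
  for x in (0,.011,-.011):
    a=[proj(c,o['eef_pos']+T.apply([x,s,d]))*1.3 for s in (-.0125,0,.0125)];print(d,x,np.round(a).tolist())
P=np.linalg.inv(c['pose']);print((P@np.r_[o['eef_pos'],1])[:3], c['camera_matrix'][0,0], (P[:3,:3]@T.as_matrix()).round(2))
m=caps()[1]['red']
for s,ct in blobs(m,100): print(s,ct)
"
```

```text
0 0 [[338.0, 312.0], [366.0, 312.0], [393.0, 312.0]]
0 0.011 [[338.0, 290.0], [365.0, 290.0], [393.0, 290.0]]
0 -0.011 [[339.0, 334.0], [366.0, 334.0], [392.0, 334.0]]
-0.019 0 [[336.0, 329.0], [365.0, 329.0], [395.0, 329.0]]
-0.019 0.011 [[335.0, 305.0], [365.0, 305.0], [396.0, 305.0]]
-0.019 -0.011 [[336.0, 353.0], [365.0, 353.0], [395.0, 353.0]]
-0.04 0 [[332.0, 353.0], [365.0, 353.0], [399.0, 353.0]]
-0.04 0.011 [[331.0, 325.0], [365.0, 325.0], [400.0, 325.0]]
-0.04 -0.011 [[332.0, 379.0], [365.0, 379.0], [398.0, 379.0]]
[-0.00064975  0.01803831  0.19630859] 327.88420120456425 [[-0.    1.   -0.  ]
 [-0.96 -0.   -0.29]
 [-0.29  0.    0.96]]
[268, 168, 33, 41, 939] [284.0, 188.3]
```

The bottle was never gripped: at 0.2 the gap is still about 25 mm. The red bottle stands untouched, so I'll go down again and close further.

Call:
arm_command:
  commands: [0,0,0,0,0,0,0.6,0,0,0,0,0,0,0.6,0,0,0,0,0,0,0.6,0,0,0.04,0,0,0,0.6,0,0,0.08,0,0,0,0.6,0,0,0.12,0,0,0,0.6,0,0,0.14,0,0,0,0.6,0,0,0.14,0,0,0,0.6]

```text
t: 5.45
eef_pos: [0.6053, 0.02, 0.085]
tool_rot: [-0.003, 0.676, 0.737, -0.003]
contact_force: [-0.5, -0.5, -0.0]
gripper_width: 0.601
grasp_force: 0.0
```

Call:
arm_command:
  commands: [0,0,0,0,0,0,0.3,0,0,0,0,0,0,0.25,0,0,0,0,0,0,0.2,0,0,0,0,0,0,0,0,0,0,0,0,0,0,0,0,0,0,0,0,0,0,0,0,0,0,0,0]
  force: 30

```text
t: 6.15
eef_pos: [0.6081, 0.0201, 0.0884]
tool_rot: [-0.001, 0.676, 0.737, 0.0]
contact_force: [1.3, -0.3, 0.3]
gripper_width: 0.001
grasp_force: 0.0
```

```bash
python3 -c "
from h import *
o=get_obs();print(o['eef_pos'],o['tool_rot'],o['q'])
go([.6085,.020,.089])"
```

```text
[0.60807496 0.02012998 0.08836834] [-1.19662860e-03  6.76076301e-01  7.36830647e-01  3.86856309e-05] [-0.5014566   0.52570868  0.49631926  1.83684196 -0.32291889  0.86098008
  0.23765819]
t 6.15 d [-0.0002  0.0004 -0.0006] rot [-0.1 -0.1  0.3]
```

```bash
python3 -c "
from h import *
c=read_camera('wrist');s=read_camera('scene')
a=cv2.resize(c['img'],(448,336));b=cv2.resize(s['img'][130:270,190:340],None,fx=2.3,fy=2.3)
b=cv2.copyMakeBorder(b,0,336-b.shape[0],0,0,cv2.BORDER_CONSTANT);save(np.hstack([a,b]),'w4.png',1)"
```

```text
(no output)
```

View pics/w4.png

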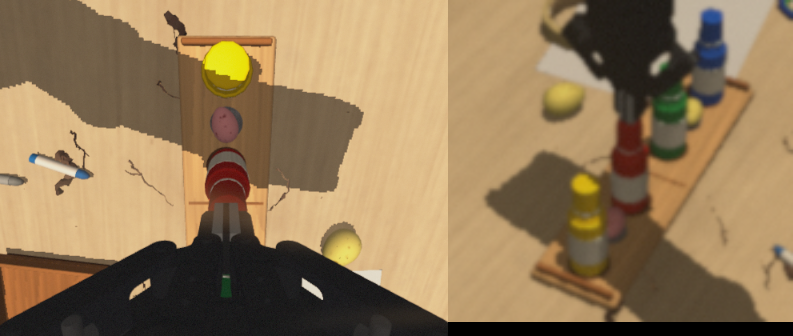

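```bash
python3 -c "
from h import *
s=read_camera('scene');w=read_camera('wrist');o=get_obs()
for dz in (0,.02,.035,.05): 
  p=o['eef_pos']+[0,0,dz];print(dz,proj(s,p).round(1),proj(w,p).round(1),proj(w,p+np.r_[0,.011,0]).round(1))
for z in (.122,.103): print(z,proj(s,[.6085,.020,z]).round(1),proj(w,[.6085,.020,z]).round(1))
a=s['img'][130:215,215:315];b=w['img'][200:370,190:390]
save(np.hstack([cv2.resize(a,(400,340)),cv2.resize(b,(400,340))]),'w5.png',2) if 0 else save(np.hstack([cv2.resize(a,(400,340),interpolation=2),cv2.resize(b,(400,340),interpolation=2)]),'w5.png',1)
"
```

```text
0 [268.8 193.2] [281.9 240.8] [283.5 223.4]
0.02 [268.8 186.6] [281.8 254.8] [283.5 235.7]
0.035 [268.8 181.6] [281.7 267.4] [283.6 246.9]
0.05 [268.8 176.4] [281.5 282.5] [283.7 260.3]
0.122 [268.6 181.9] [282.7 266.5]
0.103 [268.6 188.3] [282.7 251. ]
```

View pics/w5.png

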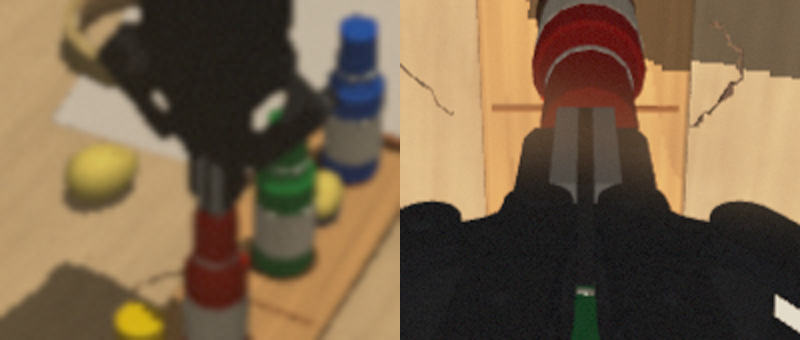

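Both views put the fingertips about 33 mm above the reported TCP (scene ~(268,182), just over the cap top). The bottle is still untouched. I'll allow for that offset, open and go about 28 mm deeper.

Call:
arm_command:
  commands: [0,0,-0.004,0,0,0,0.6,0,0,-0.004,0,0,0,0.6,0,0,-0.004,0,0,0,0.6,0,0,-0.004,0,0,0,0.6,0,0,0.01,0,0,0,0.6,0,0,0.02,0,0,0,0.6,0,0,0.028,0,0,0,0.6,0,0,0.028,0,0,0,0.6]

```text
t: 7.15
eef_pos: [0.6066, 0.0201, 0.0583]
tool_rot: [-0.002, 0.676, 0.737, -0.001]
contact_force: [-0.9, -0.1, -0.6]
gripper_width: 0.6
grasp_force: 0.0
```

Call:
arm_command:
  commands: [0,0,0,0,0,0,0.4,0,0,0,0,0,0,0.3,0,0,0,0,0,0,0.25,0,0,0,0,0,0,0.15,0,0,0,0,0,0,0.1,0,0,0,0,0,0,0.1,0,0,0,0,0,0,0.1]
  force: 30

```text
t: 7.85
eef_pos: [0.6084, 0.0201, 0.0606]
tool_rot: [-0.001, 0.676, 0.737, 0.0]
contact_force: [0.6, -0.6, 1.9]
gripper_width: 0.283
grasp_force: 29.7
```

```bash
python3 -c "
from h import *
o=get_obs();print(o['eef_pos'],o['tool_rot'],o['contact_force'],o['grasp_force'])
c=read_camera('wrist');s=read_camera('scene')
a=s['img'][130:215,215:315];b=c['img'][130:370,150:432]
save(np.hstack([cv2.resize(a,(400,340),interpolation=2),cv2.resize(b,(400,340),interpolation=2)]),'w6.png',1)
"
```

```text
[0.60839613 0.02012685 0.06059716] [-9.76837019e-04  6.76118669e-01  7.36792046e-01  2.66830844e-04] [ 0.61298793 -0.55456708  1.87088306] 29.720187485218048
```

View pics/w6.png

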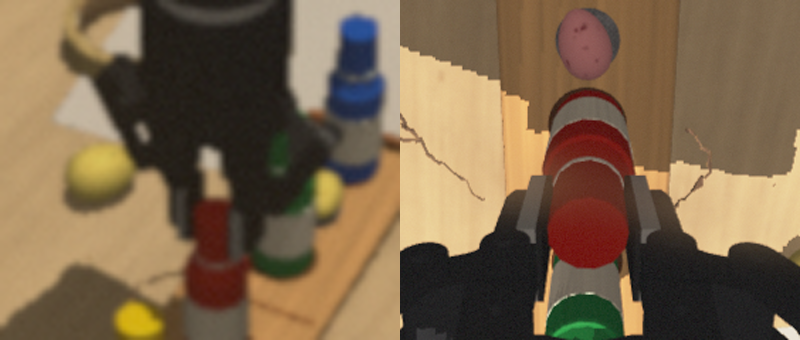

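Red is gripped (24 mm, 30 N) and upright between the pads. The grasp pose to return to is (0.6084, 0.0201, 0.0606). Now lift.

Call:
arm_command:
  commands: [0,0,-0.005,0,0,0,0.1,0,0,-0.02,0,0,0,0.1,0,0,-0.05,0,0,0,0.1,0,0,-0.09,0,0,0,0.1,0,0,-0.13,0,0,0,0.1,0,0,-0.13,0,0,0,0.1,0,0,-0.13,0,0,0,0.1]

```text
t: 8.65
eef_pos: [0.6087, 0.02, 0.1918]
tool_rot: [-0.001, 0.676, 0.737, 0.001]
contact_force: [-1.1, -0.6, -2.0]
gripper_width: 0.278
grasp_force: 29.6
```

```bash
python3 -c "
from h import *
print(get_obs()['grasp_force']);go([.425,-.275,.19])"
```

```text
29.643149971961975
t 8.65 d [-0.2781 -0.2083  0.001 ] rot [ 0.  -0.1  0.3]
```

Call:
arm_command:
  commands: [-0.01,-0.01,0,0,0,0,0.1,-0.03,-0.04,0,0,0,0,0.1,-0.06,-0.07,0,0,0,0,0.1,-0.09,-0.1,0,0,0,0,0.1,-0.12,-0.125,0,0,0,0,0.1,-0.15,-0.145,0,0,0,0,0.1,-0.18,-0.16,0,0,0,0,0.1,-0.21,-0.175,0,0,0,0,0.1]

```text
t: 9.45
eef_pos: [0.4488, -0.2055, 0.189]
tool_rot: [-0.003, 0.676, 0.737, -0.001]
contact_force: [0.3, 1.4, -1.7]
gripper_width: 0.281
grasp_force: 29.7
```

Call:
arm_command:
  commands: [-0.025,-0.012,0,0,0,0,0.1,-0.05,-0.025,0,0,0,0,0.1,-0.068,-0.033,0,0,0,0,0.1,-0.068,-0.033,0,0,0,0,0.1,-0.068,-0.033,0,0,0,0,0.1,-0.068,-0.033,0,0,0,0,0.1]

```text
t: 10.05
eef_pos: [0.4244, -0.2737, 0.1894]
tool_rot: [-0.002, 0.676, 0.737, -0.0]
contact_force: [-0.0, 0.4, -1.3]
gripper_width: 0.279
grasp_force: 29.7
```

```bash
python3 -c "
from h import *
o=get_obs();print(o['eef_pos'],o['grasp_force'],o['q']);go([.425,-.275,.0632])
c=read_camera('wrist');save(c['img'],'w7.png',1)"
```

```text
[ 0.42442343 -0.27374087  0.18942417] 29.691131114959717 [-0.15858728  0.23551353  0.71870171  1.99072132 -0.18614796  0.98444673
  0.73766758]
t 10.05 d [-0.0017  0.0008  0.1262] rot [-0.2 -0.2  0.4]
```

View pics/w7.png

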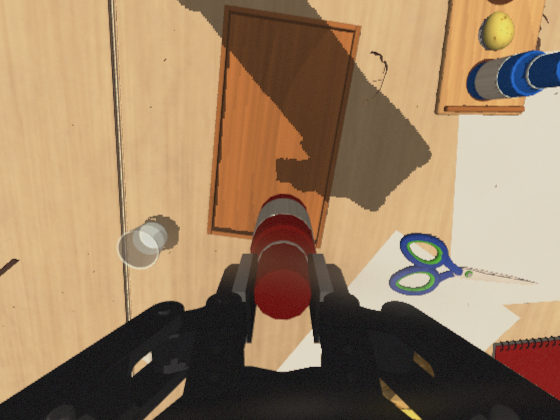

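```bash
python3 -c "
from h import *
c=read_camera('wrist')
for u,v in [(209,232),(319,247),(228,7),(360,25)]: print(onz(c,u,v,.025).round(3))"
```

```text
[ 0.347 -0.336  0.025]
[ 0.473 -0.344  0.025]
[ 0.36  -0.111  0.025]
[ 0.484 -0.115  0.025]
```

Call:
arm_command:
  commands: [-0.002,0.001,0.03,0,0,0,0.1,-0.002,0.001,0.06,0,0,0,0.1,-0.002,0.001,0.09,0,0,0,0.1,-0.002,0.001,0.11,0,0,0,0.1,-0.002,0.001,0.12,0,0,0,0.1,-0.002,0.001,0.12,0,0,0,0.1,-0.002,0.001,0.12,0,0,0,0.1]

```text
t: 10.85
eef_pos: [0.4264, -0.2767, 0.0708]
tool_rot: [-0.001, 0.676, 0.737, 0.0]
contact_force: [0.7, 1.0, -1.1]
gripper_width: 0.28
grasp_force: 29.7
```

```bash
python3 -c "
from h import *
print(get_obs()['contact_force']);go([.425,-.275,.0630])"
```

```text
[ 0.73199707  0.98763243 -1.05525651]
t 10.85 d [ 0.0018 -0.0012  0.0078] rot [-0.1 -0.1  0.3]
```

Call:
arm_command:
  commands: [0,0,0.004,0,0,0,0.1,0,0,0.006,0,0,0,0.1,0,0,0.0075,0,0,0,0.1,0,0,0.0075,0,0,0,0.1,0,0,0.0075,0,0,0,0.1]

```text
t: 11.35
eef_pos: [0.4258, -0.2767, 0.0627]
tool_rot: [-0.001, 0.676, 0.737, -0.0]
contact_force: [-0.2, 0.7, -0.5]
gripper_width: 0.28
grasp_force: 29.7
```

Call:
arm_command:
  commands: [0,0,0,0,0,0,0.3,0,0,0,0,0,0,0.35,0,0,0,0,0,0,0.45,0,0,0,0,0,0,0.6,0,0,0,0,0,0,0.6,0,0,0,0,0,0,0.6]

```text
t: 11.95
eef_pos: [0.4258, -0.2766, 0.0626]
tool_rot: [-0.001, 0.676, 0.737, -0.0]
contact_force: [0.0, -0.3, 0.5]
gripper_width: 0.6
grasp_force: 0.0
```

Call:
arm_command:
  commands: [0,0,-0.01,0,0,0,0.6,0,0,-0.03,0,0,0,0.6,0,0,-0.06,0,0,0,0.6,0,0,-0.1,0,0,0,0.6,0,0,-0.13,0,0,0,0.6,0,0,-0.13,0,0,0,0.6]

```text
t: 12.55
eef_pos: [0.4284, -0.2786, 0.1971]
tool_rot: [0.002, 0.676, 0.737, 0.002]
contact_force: [0.6, 0.4, -1.6]
gripper_width: 0.599
grasp_force: 0.0
```

```bash
python3 -c "
from h import *
print(get_obs()['eef_pos']);go([.6005,.1045,.19])
c,m=caps()
for s,ct in blobs(m['red'],100): print(s,ct)"
```

```text
[ 0.42837083 -0.27860403  0.1971125 ]
t 12.55 d [0.3671 0.2041 0.0078] rot [0.3 0.1 0.3]
[262, 171, 36, 46, 1196] [279.4, 193.6]
[495, 330, 65, 59, 1949] [537.4, 352.6]
```

Call:
arm_command:
  commands: [0.03,0.02,0,0,0,0,0.6,0.07,0.04,0,0,0,0,0.6,0.11,0.06,0,0,0,0,0.6,0.15,0.083,0,0,0,0,0.6,0.19,0.106,0,0,0,0,0.6,0.23,0.128,0,0,0,0,0.6,0.27,0.15,0,0,0,0,0.6,0.31,0.172,0,0,0,0,0.6]

```text
t: 13.4
eef_pos: [0.5704, 0.0485, 0.1918]
tool_rot: [-0.002, 0.676, 0.737, -0.001]
contact_force: [0.7, -0.0, 0.1]
gripper_width: 0.6
grasp_force: 0.0
```

Call:
arm_command:
  commands: [0.03,0.017,0,0,0,0,0.6,0.057,0.032,0,0,0,0,0.6,0.057,0.032,0,0,0,0,0.6,0.057,0.032,0,0,0,0,0.6,0.057,0.032,0,0,0,0,0.6]

```text
t: 13.9
eef_pos: [0.597, 0.1045, 0.1923]
tool_rot: [-0.001, 0.677, 0.736, -0.001]
contact_force: [-0.7, -0.4, -0.1]
gripper_width: 0.598
grasp_force: 0.0
```

```bash
python3 -c "
from h import *
print(get_obs()['eef_pos']);go([.6003,.1045,.0603])
c,m=caps()
for s,ct in blobs(m['yel'],100):
  print(s,ct)
  u0,v0,w,h,_=s
  for v in range(v0,v0+h,4):
    x=np.where(m['yel'][v,u0:u0+w])[0];print(v,x.min()+u0,x.max()+u0,end='; ')
print(proj(c,[.6003,.1045,.122]),proj(c,[.6003+.0125,.1045,.122]))"
```

```text
[0.59702737 0.10454735 0.19226002]
t 13.9 d [-0.0004  0.0037  0.1319] rot [-0.2 -0.   0.2]
[286.34532897 208.21012577] [301.85534124 209.46921529]
```

```bash
python3 -c "
from h import *
c=read_camera('wrist');H,S,V=cv2.split(cv2.cvtColor(c['img'],cv2.COLOR_RGB2HSV));m=(H>23)&(H<36)&(S>190)&(V>20);m[:100]=0
for s,ct in blobs(m,200):
  print(s,ct)
  u0,v0,w,h,_=s
  for v in range(v0,v0+h,4):
    x=np.where(m[v,u0:u0+w])[0];print(v,x.min()+u0,x.max()+u0,end='; ')
print(proj(c,[.6003,.1045,.122]),get_obs()['eef_pos']);go([.6003,.1045,.0603])"
```

```text
[286.13237286 207.97108589] [0.59730591 0.10457428 0.19274965]
t 14.0 d [-0.0005  0.0033  0.1324] rot [-0.1 -0.1  0.2]
```

```bash
python3 -c "
from h import *
c=read_camera('wrist');print(cv2.cvtColor(c['img'],cv2.COLOR_RGB2HSV)[150:230:8,286].tolist());save(c['img'],'w8.png',1)"
```

```text
[[15, 129, 103], [14, 142, 95], [21, 115, 93], [24, 227, 92], [23, 232, 111], [22, 223, 95], [23, 234, 123], [23, 234, 124], [23, 234, 124], [2, 95, 222]]
```

View pics/w8.png

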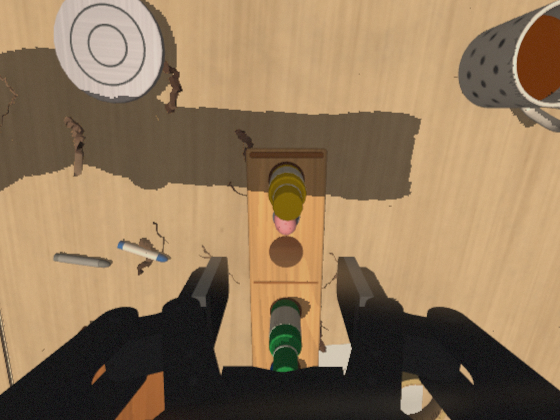

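The wrist view shows the yellow cap top at (288,206), about 1 mm further in +x than predicted, and the emptied red spot at (286,252). Descending.

Call:
arm_command:
  commands: [0,0.004,0,0,0,0,0.6,0,0.004,0.03,0,0,0,0.6,0,0.004,0.06,0,0,0,0.6,0,0.004,0.09,0,0,0,0.6,0,0.004,0.11,0,0,0,0.6,0,0.004,0.125,0,0,0,0.6,0,0.004,0.131,0,0,0,0.6,0,0.004,0.131,0,0,0,0.6]

```text
t: 14.85
eef_pos: [0.6015, 0.1067, 0.0616]
tool_rot: [-0.001, 0.676, 0.737, -0.0]
contact_force: [-0.1, 0.0, 0.8]
gripper_width: 0.599
grasp_force: 0.0
```

```bash
python3 -c "
from h import *
print(get_obs()['eef_pos']);go([.601,.105,.0603])
c=read_camera('wrist');H,S,V=cv2.split(cv2.cvtColor(c['img'],cv2.COLOR_RGB2HSV));m=(H>20)&(H<36)&(S>200)&(V>60);m[:100]=0
for s,ct in blobs(m,300):
  print(s,ct)
  u0,v0,w,h,_=s
  for v in range(v0,v0+h,6):
    x=np.where(m[v,u0:u0+w])[0];print(v,x.min()+u0,x.max()+u0,end='; ')
d=(V<55)
for v in (225,235,245,255): print(v,[int(i) for i in np.where(np.diff(d[v].astype(int)))[0]])
"
```

```text
[0.60152482 0.10667646 0.06161361]
t 14.85 d [-0.0016 -0.0007  0.0013] rot [-0.1 -0.1  0.3]
[253, 216, 61, 39, 1306] [283.9, 232.7]
216 277 282; 222 264 299; 228 258 305; 234 255 309; 240 255 310; 246 253 311; 252 285 312; [253, 274, 56, 47, 2023] [280.7, 296.8]
274 269 290; 280 259 301; 286 255 307; 292 254 308; 298 254 308; 304 256 306; 310 259 303; 316 266 296; 225 []
235 []
245 []
255 []
```

Call:
arm_command:
  commands: [-0.001,-0.0003,0.001,0,0,0,0.5,-0.001,-0.0003,0.001,0,0,0,0.4,-0.001,-0.0003,0.001,0,0,0,0.35,-0.001,-0.0003,0.001,0,0,0,0.3,-0.001,-0.0003,0.001,0,0,0,0.25,-0.001,-0.0003,0.001,0,0,0,0.15,-0.001,-0.0003,0.001,0,0,0,0.1,-0.001,-0.0003,0.001,0,0,0,0.1]

```text
t: 15.7
eef_pos: [0.6016, 0.106, 0.0614]
tool_rot: [-0.001, 0.676, 0.737, 0.0]
contact_force: [-1.2, -0.3, 5.8]
gripper_width: 0.28
grasp_force: 29.6
```

```bash
python3 -c "
from h import *
o=get_obs();print(o['eef_pos'],o['tool_rot'],o['grasp_force'])"
```

```text
[0.60158451 0.10598058 0.06136674] [-1.17327986e-03  6.76109689e-01  7.36800005e-01  2.53361791e-04] 29.576350450515747
```

Call:
arm_command:
  commands: [0,0,-0.005,0,0,0,0.1,0,0,-0.02,0,0,0,0.1,0,0,-0.05,0,0,0,0.1,0,0,-0.09,0,0,0,0.1,0,0,-0.13,0,0,0,0.1,0,0,-0.14,0,0,0,0.1,0,0,-0.14,0,0,0,0.1]

```text
t: 16.4
eef_pos: [0.6029, 0.1057, 0.2034]
tool_rot: [-0.0, 0.676, 0.737, 0.002]
contact_force: [-0.4, 0.0, -0.6]
gripper_width: 0.283
grasp_force: 29.6
```

```bash
python3 -c "
from h import *
print(get_obs()['grasp_force']);go([.425,-.175,.20])"
```

```text
29.647964537143707
t 16.4 d [-0.2645 -0.2013  0.0021] rot [ 0.1 -0.2  0.3]
```

Call:
arm_command:
  commands: [-0.02,-0.015,0,0,0,0,0.1,-0.05,-0.04,0,0,0,0,0.1,-0.085,-0.065,0,0,0,0,0.1,-0.12,-0.09,0,0,0,0,0.1,-0.155,-0.118,0,0,0,0,0.1,-0.19,-0.145,0,0,0,0,0.1,-0.22,-0.168,0,0,0,0,0.1,-0.245,-0.187,0,0,0,0,0.1]

```text
t: 17.2
eef_pos: [0.4334, -0.1559, 0.1994]
tool_rot: [-0.002, 0.677, 0.736, -0.001]
contact_force: [0.2, -1.0, -1.3]
gripper_width: 0.28
grasp_force: 29.7
```

Call:
arm_command:
  commands: [-0.02,-0.014,0,0,0,0,0.1,-0.02,-0.014,0,0,0,0,0.1,-0.02,-0.014,0,0,0,0,0.1,-0.02,-0.014,0,0,0,0,0.1]

```text
t: 17.6
eef_pos: [0.424, -0.1746, 0.2001]
tool_rot: [-0.002, 0.676, 0.737, -0.0]
contact_force: [0.2, -0.6, -0.1]
gripper_width: 0.277
grasp_force: 29.7
```

```bash
python3 -c "
from h import *
o=get_obs();print(o['eef_pos'],o['grasp_force']);go([.425,-.175,.0636])"
```

```text
[ 0.42404054 -0.17456155  0.20011089] 29.660452008247375
t 17.6 d [-0.0008  0.0013  0.1365] rot [-0.2 -0.1  0.4]
```

Call:
arm_command:
  commands: [0,0,0.03,0,0,0,0.1,0,0,0.06,0,0,0,0.1,0,0,0.09,0,0,0,0.1,0,0,0.115,0,0,0,0.1,0,0,0.127,0,0,0,0.1,0,0,0.13,0,0,0,0.1,0,0,0.13,0,0,0,0.1,0,0,0.13,0,0,0,0.1]

```text
t: 18.4
eef_pos: [0.4248, -0.1755, 0.0717]
tool_rot: [-0.001, 0.676, 0.737, 0.001]
contact_force: [-0.4, -0.0, -0.4]
gripper_width: 0.279
grasp_force: 29.7
```

```bash
python3 -c "
from h import *
o=get_obs();print(o['eef_pos'],o['contact_force']);go([.425,-.175,.0635])"
```

```text
[ 0.42478964 -0.17553039  0.07169613] [-0.4269423  -0.0053827  -0.41503412]
t 18.4 d [0.0005 0.0003 0.0082] rot [ 0.  -0.1  0.3]
```

Call:
arm_command:
  commands: [0,0,0.004,0,0,0,0.1,0,0,0.006,0,0,0,0.1,0,0,0.008,0,0,0,0.1,0,0,0.008,0,0,0,0.1,0,0,0.008,0,0,0,0.1]

```text
t: 18.9
eef_pos: [0.4242, -0.1756, 0.0633]
tool_rot: [-0.001, 0.676, 0.737, 0.0]
contact_force: [-1.0, 1.2, 6.7]
gripper_width: 0.283
grasp_force: 30.4
```

```bash
python3 -c "
from h import *
o=get_obs();print(o['eef_pos'],o['contact_force'])"
```

```text
[ 0.42422888 -0.17559636  0.06333552] [-1.01683746  1.22778623  6.71277412]
```

Call:
arm_command:
  commands: [0,0,0,0,0,0,0.3,0,0,0,0,0,0,0.35,0,0,0,0,0,0,0.45,0,0,0,0,0,0,0.6,0,0,0,0,0,0,0.6,0,0,0,0,0,0,0.6]

```text
t: 19.5
eef_pos: [0.4237, -0.1754, 0.0627]
tool_rot: [-0.001, 0.676, 0.737, -0.0]
contact_force: [-0.5, -0.3, 0.4]
gripper_width: 0.603
grasp_force: 0.0
```

Call:
arm_command:
  commands: [0,0,-0.01,0,0,0,0.6,0,0,-0.03,0,0,0,0.6,0,0,-0.06,0,0,0,0.6,0,0,-0.1,0,0,0,0.6,0,0,-0.13,0,0,0,0.6,0,0,-0.13,0,0,0,0.6]

```text
t: 20.1
eef_pos: [0.4267, -0.1767, 0.197]
tool_rot: [0.002, 0.676, 0.737, 0.003]
contact_force: [1.0, 0.3, -0.3]
gripper_width: 0.602
grasp_force: 0.0
```

```bash
python3 -c "
from h import *
o=get_obs();print(o['eef_pos']);go([.604,.06,.15])"
```

```text
[ 0.42671298 -0.17671563  0.19697561]
t 20.1 d [0.2207 0.1965 0.0484] rot [ 0.4 -0.1  0.3]
```

Call:
arm_command:
  commands: [0.02,0.018,0,0,0,0,0.6,0.055,0.05,0,0,0,0,0.6,0.095,0.085,0,0,0,0,0.6,0.135,0.12,0,0,0,0,0.6,0.175,0.155,0.01,0,0,0,0.6,0.22,0.196,0.03,0,0,0,0.6,0.22,0.196,0.03,0,0,0,0.6,0.22,0.196,0.03,0,0,0,0.6]

```text
t: 20.9
eef_pos: [0.6007, 0.0649, 0.1605]
tool_rot: [-0.002, 0.674, 0.739, -0.001]
contact_force: [-0.9, -0.2, -0.5]
gripper_width: 0.6
grasp_force: 0.0
```

Call:
arm_command:
  commands: [0,0,0,0,0,0,0.6,0,0,0,0,0,0,0.6]

```text
t: 21.1
eef_pos: [0.5998, 0.0586, 0.1631]
tool_rot: [-0.001, 0.677, 0.736, -0.0]
contact_force: [0.5, -0.2, 0.2]
gripper_width: 0.597
grasp_force: 0.0
```

```bash
python3 -c "
from h import *
o=get_obs();print(o['eef_pos'])
c=read_camera('wrist');H,S,V=cv2.split(cv2.cvtColor(c['img'],cv2.COLOR_RGB2HSV))
m=((H<8)|(H>165))&(S>50)&(V>80)
print(proj(c,[.604,.0595,.025]))
for s,ct in blobs(m,300): print(s,ct,onz(c,*ct,.0245))
save(c['img'],'w9.png',1)"
```

```text
[0.59978226 0.05856677 0.16305832]
[286.61998912 188.25351065]
[274, 169, 26, 33, 628] [286.1, 185.7] [0.60327139 0.06194362 0.0245    ]
```

View pics/w9.png

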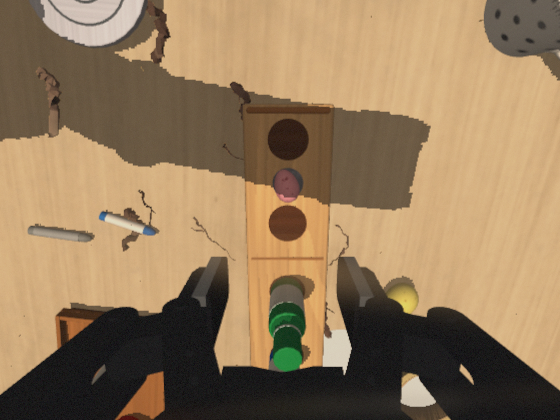

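The wrist view shows the pink egg at (286,186) and the empty spots at (288,139) and (287,223). Now descending over the egg.

```bash
python3 -c "
from h import *
c=read_camera('wrist');H,S,V=cv2.split(cv2.cvtColor(c['img'],cv2.COLOR_RGB2HSV))
m=(V<70);m[:,:255]=0;m[:,320:]=0;m[250:]=0;m[:115]=0
for s,ct in blobs(m,300): print(s,ct,onz(c,*ct,.012))
go([.6035,.061,-.010])"
```

```text
[268, 119, 40, 41, 1304] [287.4, 139.0] [0.60101335 0.10671029 0.012     ]
t 21.2 d [0.0016 0.0039 0.1734] rot [-0.1 -0.1  0.2]
```

Call:
arm_command:
  commands: [0.0015,0.004,0.02,0,0,0,0.5,0.0015,0.004,0.06,0,0,0,0.45,0.0015,0.004,0.1,0,0,0,0.45,0.0015,0.004,0.13,0,0,0,0.45,0.0015,0.004,0.15,0,0,0,0.45,0.0015,0.004,0.155,0,0,0,0.45,0.0015,0.004,0.16,0,0,0,0.45,0.0015,0.004,0.16,0,0,0,0.45]

```text
t: 22.0
eef_pos: [0.6045, 0.0622, 0.0036]
tool_rot: [-0.001, 0.676, 0.737, 0.0]
contact_force: [-0.3, 0.1, 0.2]
gripper_width: 0.449
grasp_force: 0.0
```

Call:
arm_command:
  commands: [0,0,0.004,0,0,0,0.45,0,0,0.008,0,0,0,0.45,0,0,0.01,0,0,0,0.45,0,0,0.01,0,0,0,0.45]

```text
t: 22.4
eef_pos: [0.6038, 0.0626, -0.0073]
tool_rot: [-0.001, 0.676, 0.737, -0.0]
contact_force: [-0.0, 1.5, 0.3]
gripper_width: 0.453
grasp_force: 0.0
```

```bash
python3 -c "
from h import *
o=get_obs();print(o['contact_force']);go([.6035,.061,-.016])
c=read_camera('wrist');s=read_camera('scene')
a=s['img'][170:270,210:310];b=c['img'][130:350,150:410]
save(np.hstack([cv2.resize(a,(400,400),interpolation=2),cv2.resize(b,(400,340),interpolation=2)[[*range(340)]+[339]*60]]),'w10.png',1)"
```

```text
[-0.01538746  1.53242751  0.33929665]
t 22.4 d [-0.0016 -0.0004  0.0087] rot [-0.1 -0.1  0.3]
```

View pics/w10.png

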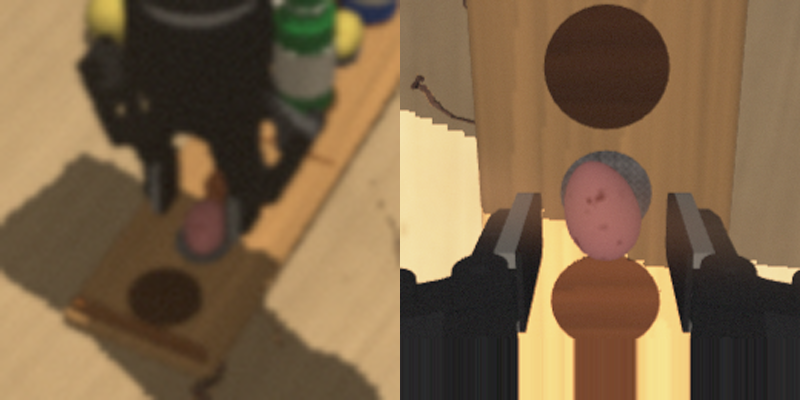

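The jaws straddle the pink egg symmetrically (gap 537–670, egg 603). I'll lower a little more and pinch gently.

Call:
arm_command:
  commands: [-0.001,0,0.004,0,0,0,0.45,-0.001,0,0.007,0,0,0,0.45,-0.001,0,0.009,0,0,0,0.45,-0.001,0,0.009,0,0,0,0.45]
  force: 20

```text
t: 22.9
eef_pos: [0.6036, 0.0615, -0.0166]
tool_rot: [-0.001, 0.676, 0.737, -0.0]
contact_force: [-1.1, -0.0, 0.5]
gripper_width: 0.45
grasp_force: 0.0
```

Call:
arm_command:
  commands: [0,0,0,0,0,0,0.3,0,0,0,0,0,0,0.2,0,0,0,0,0,0,0.1,0,0,0,0,0,0,0.05,0,0,0,0,0,0,0.05,0,0,0,0,0,0,0.05]

```text
t: 23.5
eef_pos: [0.6041, 0.0616, -0.0161]
tool_rot: [-0.001, 0.676, 0.737, 0.0]
contact_force: [-0.0, 0.2, 1.6]
gripper_width: 0.191
grasp_force: 21.8
```

Call:
arm_command:
  commands: [0,0,-0.005,0,0,0,0.05,0,0,-0.02,0,0,0,0.05,0,0,-0.05,0,0,0,0.05,0,0,-0.09,0,0,0,0.05,0,0,-0.12,0,0,0,0.05,0,0,-0.12,0,0,0,0.05,0,0,-0.12,0,0,0,0.05]

```text
t: 24.2
eef_pos: [0.6047, 0.0616, 0.1052]
tool_rot: [-0.001, 0.676, 0.737, 0.001]
contact_force: [0.2, 0.6, -1.2]
gripper_width: 0.193
grasp_force: 21.6
```

```bash
python3 -c "
from h import *
o=get_obs();print(o['eef_pos'],o['grasp_force'],o['q']);go([.418,.222,.11])
c=read_camera('wrist');g=cv2.cvtColor(c['img'],cv2.COLOR_RGB2HSV);S=g[:,:,1];m=(S<45)&(g[:,:,2]>100)
for s,ct in blobs(m,1000): print(s,ct,onz(c,*ct,.03))"
```

```text
[0.60467884 0.06159273 0.10518601] 21.589238047599792 [-0.61374514  0.51237869  0.5565345   1.83099095 -0.34192467  0.89393129
  0.18830488]
t 24.2 d [ 0.1759 -0.1722 -0.0044] rot [ 0.  -0.1  0.3]
[0, 0, 95, 33, 2307] [43.7, 14.4] [0.42777234 0.18569304 0.03      ]
```

Call:
arm_command:
  commands: [0.02,-0.02,0,0,0,0,0.05,0.05,-0.05,0,0,0,0,0.05,0.085,-0.083,0,0,0,0,0.05,0.12,-0.117,0,0,0,0,0.05,0.15,-0.148,0,0,0,0,0.05,0.176,-0.172,0,0,0,0,0.05,0.176,-0.172,0,0,0,0,0.05,0.176,-0.172,0,0,0,0,0.05]

```text
t: 25.05
eef_pos: [0.4167, 0.2221, 0.1037]
tool_rot: [-0.001, 0.675, 0.738, -0.001]
contact_force: [0.2, 0.1, -0.5]
gripper_width: 0.189
grasp_force: 21.6
```

```bash
python3 -c "
from h import *
o=get_obs();print(o['eef_pos'],o['grasp_force'],o['q']);go([.418,.222,.003])
c=read_camera('wrist');g=cv2.cvtColor(c['img'],cv2.COLOR_RGB2HSV);m=(g[:,:,1]<45)&(g[:,:,2]>60)
for s,ct in blobs(m,1000): print(s,ct,onz(c,*ct,.03))
print([proj(c,[.418+a,.222+b,.03]).round(0).tolist() for a,b in ((-.052,0),(.052,0),(0,.052),(0,-.052))])
save(c['img'],'w11.png',1)"
```

```text
[0.41671304 0.22208473 0.1037234 ] 21.596145629882812 [-1.10165579  0.29328949  0.57142914  2.14038555 -0.22990127  0.7682897
 -0.29469139]
t 25.05 d [-0.0003  0.0016  0.1007] rot [-0.2 -0.   0.4]
[223, 139, 127, 162, 11279] [285.1, 198.7] [0.4183994 0.2288791 0.03     ]
[[220.0, 201.0], [347.0, 212.0], [290.0, 142.0], [278.0, 265.0]]
```

View pics/w11.png

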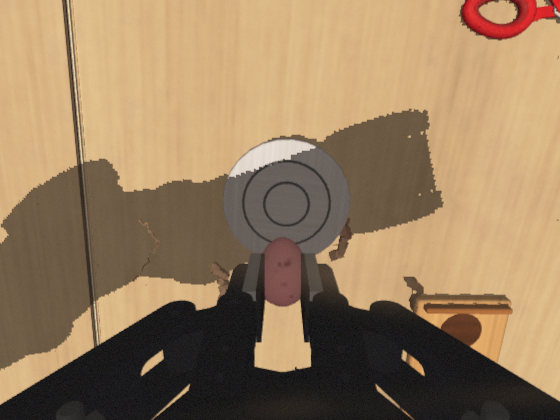

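The wrist view has the ring centre at (286.5,204), about 2 mm further in +x than planned, so I'll aim at (0.4195, 0.2225).

Call:
arm_command:
  commands: [0,0.003,0.02,0,0,0,0.05,0,0.003,0.045,0,0,0,0.05,0,0.003,0.07,0,0,0,0.05,0,0.003,0.085,0,0,0,0.05,0,0.003,0.09,0,0,0,0.05,0,0.003,0.09,0,0,0,0.05,0,0.003,0.09,0,0,0,0.05]

```text
t: 25.8
eef_pos: [0.4215, 0.222, 0.0149]
tool_rot: [-0.001, 0.677, 0.736, 0.0]
contact_force: [0.6, -0.3, 0.1]
gripper_width: 0.191
grasp_force: 21.6
```

```bash
python3 -c "
from h import *
o=get_obs();print(o['eef_pos'],o['contact_force']);go([.4195,.2225,.002])"
```

```text
[0.42149965 0.22197929 0.01492219] [ 0.60690811 -0.34535733  0.13494052]
t 25.8 d [ 0.0007 -0.0019  0.0129] rot [-0.1 -0.1  0.2]
```

Call:
arm_command:
  commands: [0.0005,-0.0015,0.006,0,0,0,0.05,0.0005,-0.0015,0.01,0,0,0,0.05,0.0005,-0.0015,0.0125,0,0,0,0.05,0.0005,-0.0015,0.0125,0,0,0,0.05,0.0005,-0.0015,0.0125,0,0,0,0.05]

```text
t: 26.3
eef_pos: [0.419, 0.2229, 0.0019]
tool_rot: [-0.001, 0.676, 0.737, 0.0]
contact_force: [-0.6, 0.2, 0.1]
gripper_width: 0.189
grasp_force: 21.6
```

Call:
arm_command:
  commands: [0,0,0,0,0,0,0.2,0,0,0,0,0,0,0.25,0,0,0,0,0,0,0.3,0,0,0,0,0,0,0.4,0,0,0,0,0,0,0.5,0,0,0,0,0,0,0.5]

```text
t: 26.9
eef_pos: [0.419, 0.2228, 0.0019]
tool_rot: [-0.001, 0.676, 0.737, -0.0]
contact_force: [-0.1, -0.5, 0.1]
gripper_width: 0.498
grasp_force: 0.0
```

Call:
arm_command:
  commands: [0,0,-0.005,0,0,0,0.5,0,0,-0.02,0,0,0,0.55,0,0,-0.06,0,0,0,0.6,0,0,-0.11,0,0,0,0.6,0,0,-0.16,0,0,0,0.6,0,0,-0.19,0,0,0,0.6,0,0,-0.19,0,0,0,0.6,0,0,-0.19,0,0,0,0.6]

```text
t: 27.7
eef_pos: [0.4193, 0.2227, 0.1924]
tool_rot: [-0.002, 0.676, 0.737, 0.001]
contact_force: [-1.1, -0.6, -1.0]
gripper_width: 0.602
grasp_force: 0.0
```

```bash
python3 -c "
from h import *
o=get_obs();print(o['eef_pos'],o['q']);go([.424,-.175,.19])
c=read_camera('wrist');save(c['img'][100:330,150:430],'w12.png',2)"
```

```text
[0.41931191 0.222729   0.19237097] [-1.19122244  0.15300146  0.64509245  2.05116253 -0.11543837  0.97039966
 -0.40028841]
t 27.7 d [-0.3967 -0.0295  0.0011] rot [-0.1 -0.2  0.3]
```

View pics/w12.png

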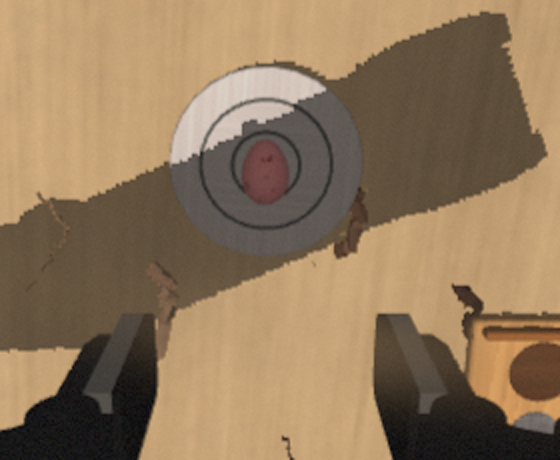

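The egg is on the turntable at (265,172), with the ring centre at (266,164). About 3 mm of that gap is parallax, so it sits within ~1.5 mm of the middle. I've now viewed 15 pictures, one over the limit, so from here I check by numbers only. Next I fetch yellow, curving outward to stay in reach.

Call:
arm_command:
  commands: [-0.03,0.02,0,0,0,0,0.6,-0.07,0.04,0,0,0,0,0.6,-0.115,0.05,0,0,0,0,0.6,-0.16,0.055,0,0,0,0,0.6,-0.205,0.05,0,0,0,0,0.6,-0.25,0.04,0,0,0,0,0.6,-0.295,0.025,0,0,0,0,0.6,-0.34,0,0,0,0,0,0.6]

```text
t: 28.55
eef_pos: [0.4481, -0.1169, 0.19]
tool_rot: [-0.001, 0.676, 0.737, -0.001]
contact_force: [0.9, -0.9, -0.4]
gripper_width: 0.601
grasp_force: 0.0
```

```bash
python3 -c "
from h import *
go([.424,-.1755,.19])"
```

```text
t 28.55 d [-0.0564 -0.029   0.0002] rot [-0.2 -0.   0.3]
```

Call:
arm_command:
  commands: [-0.03,-0.015,0,0,0,0,0.6,-0.056,-0.029,0,0,0,0,0.6,-0.056,-0.029,0,0,0,0,0.6,-0.056,-0.029,0,0,0,0,0.6,-0.056,-0.029,0,0,0,0,0.6,-0.056,-0.029,0,0,0,0,0.6]

```text
t: 29.15
eef_pos: [0.4253, -0.172, 0.1908]
tool_rot: [-0.002, 0.675, 0.738, -0.0]
contact_force: [0.6, 0.5, 1.2]
gripper_width: 0.6
grasp_force: 0.0
```

```bash
python3 -c "
from h import *
print(get_obs()['eef_pos']);go([.424,-.1755,.1])"
```

```text
[ 0.42531942 -0.17202497  0.19083799]
t 29.15 d [-0.0035 -0.0014  0.0908] rot [-0.2 -0.1  0.5]
```

Call:
arm_command:
  commands: [-0.003,-0.001,0.03,0,0,0,0.6,-0.003,-0.001,0.06,0,0,0,0.6,-0.003,-0.001,0.085,0,0,0,0.6,-0.003,-0.001,0.09,0,0,0,0.6,-0.003,-0.001,0.09,0,0,0,0.6,-0.003,-0.001,0.09,0,0,0,0.6]

```text
t: 29.75
eef_pos: [0.425, -0.1762, 0.1022]
tool_rot: [-0.001, 0.676, 0.737, 0.0]
contact_force: [-0.5, -0.1, 1.1]
gripper_width: 0.598
grasp_force: 0.0
```

```bash
python3 -c "
from h import *
print(get_obs()['eef_pos']);go([.424,-.1755,.0630])"
```

```text
[ 0.42502334 -0.17622966  0.10219794]
t 29.75 d [ 0.0008 -0.0009  0.0392] rot [-0.  -0.1  0.3]
```

Call:
arm_command:
  commands: [0.0008,-0.0009,0.015,0,0,0,0.6,0.0008,-0.0009,0.03,0,0,0,0.6,0.0008,-0.0009,0.037,0,0,0,0.6,0.0008,-0.0009,0.039,0,0,0,0.6,0.0008,-0.0009,0.039,0,0,0,0.6,0.0008,-0.0009,0.039,0,0,0,0.6]
  force: 30

```text
t: 30.35
eef_pos: [0.4237, -0.1755, 0.063]
tool_rot: [-0.001, 0.676, 0.737, 0.0]
contact_force: [-0.8, 0.5, -0.8]
gripper_width: 0.598
grasp_force: 0.0
```

```bash
python3 -c "
from h import *
print(get_obs()['eef_pos'],get_obs()['contact_force']);go([.424,-.1755,.0630])"
```

```text
[ 0.42368684 -0.17553615  0.0629673 ] [-0.78232081  0.5002159  -0.77615183]
t 30.35 d [ 0.      0.0003 -0.    ] rot [-0.  -0.1  0.3]
```

Exactly on the release pose. Grip and lift.

Call:
arm_command:
  commands: [0,0,0,0,0,0,0.45,0,0,0,0,0,0,0.35,0,0,0,0,0,0,0.3,0,0,0,0,0,0,0.25,0,0,0,0,0,0,0.15,0,0,0,0,0,0,0.1,0,0,0,0,0,0,0.1]

```text
t: 31.05
eef_pos: [0.4235, -0.1755, 0.0625]
tool_rot: [-0.001, 0.676, 0.737, 0.0]
contact_force: [-0.6, 0.8, 5.2]
gripper_width: 0.28
grasp_force: 29.6
```

```bash
python3 -c "
from h import *
print(get_obs()['eef_pos'],get_obs()['contact_force'])"
```

```text
[ 0.42347916 -0.17548175  0.06252415] [-0.63043341  0.83949075  5.24803372]
```

Call:
arm_command:
  commands: [0,0,-0.005,0,0,0,0.1,0,0,-0.02,0,0,0,0.1,0,0,-0.05,0,0,0,0.1,0,0,-0.09,0,0,0,0.1,0,0,-0.13,0,0,0,0.1,0,0,-0.14,0,0,0,0.1,0,0,-0.14,0,0,0,0.1]

```text
t: 31.75
eef_pos: [0.4242, -0.1754, 0.2033]
tool_rot: [-0.0, 0.676, 0.737, 0.001]
contact_force: [-0.8, -0.2, -0.6]
gripper_width: 0.279
grasp_force: 29.7
```

```bash
python3 -c "
from h import *
print(get_obs()['eef_pos'],get_obs()['grasp_force']);go([.6015,.106,.2])"
```

```text
[ 0.42417039 -0.17539675  0.20329038] 29.740194082260132
t 31.75 d [0.265  0.201  0.0043] rot [ 0.1 -0.1  0.4]
```

Call:
arm_command:
  commands: [0.02,0.015,0,0,0,0,0.1,0.05,0.04,0,0,0,0,0.1,0.085,0.065,0,0,0,0,0.1,0.12,0.09,0,0,0,0,0.1,0.155,0.118,0,0,0,0,0.1,0.19,0.145,0,0,0,0,0.1,0.22,0.168,0,0,0,0,0.1,0.245,0.187,0,0,0,0,0.1]

```text
t: 32.55
eef_pos: [0.588, 0.0869, 0.1992]
tool_rot: [-0.002, 0.675, 0.737, -0.002]
contact_force: [-0.3, -1.2, -0.5]
gripper_width: 0.278
grasp_force: 29.7
```

Call:
arm_command:
  commands: [0.02,0.014,0,0,0,0,0.1,0.02,0.014,0,0,0,0,0.1,0.02,0.014,0,0,0,0,0.1,0.02,0.014,0,0,0,0,0.1]

```text
t: 32.95
eef_pos: [0.5997, 0.1039, 0.201]
tool_rot: [-0.002, 0.677, 0.736, -0.001]
contact_force: [-0.5, -0.7, -0.6]
gripper_width: 0.282
grasp_force: 29.7
```

```bash
python3 -c "
from h import *
print(get_obs()['eef_pos'],get_obs()['grasp_force']);go([.6015,.106,.085])"
```

```text
[0.59974248 0.10394562 0.20101655] 29.69121515750885
t 32.95 d [0.0018 0.0024 0.116 ] rot [-0.2 -0.   0.2]
```

Call:
arm_command:
  commands: [0.002,0.002,0.03,0,0,0,0.1,0.002,0.002,0.06,0,0,0,0.1,0.002,0.002,0.09,0,0,0,0.1,0.002,0.002,0.11,0,0,0,0.1,0.002,0.002,0.115,0,0,0,0.1,0.002,0.002,0.115,0,0,0,0.1,0.002,0.002,0.115,0,0,0,0.1,0.002,0.002,0.115,0,0,0,0.1]

```text
t: 33.75
eef_pos: [0.6034, 0.1079, 0.0888]
tool_rot: [-0.001, 0.676, 0.737, 0.001]
contact_force: [-0.0, -0.9, -0.6]
gripper_width: 0.28
grasp_force: 29.7
```

```bash
python3 -c "
from h import *
print(get_obs()['eef_pos'],get_obs()['grasp_force']);go([.6013,.106,.067])"
```

```text
[0.60343339 0.10792324 0.08878433] 29.677119255065918
t 33.75 d [-0.0018 -0.0023  0.0218] rot [ 0.  -0.1  0.3]
```

Call:
arm_command:
  commands: [-0.0018,-0.002,0.008,0,0,0,0.1,-0.0018,-0.002,0.016,0,0,0,0.1,-0.0018,-0.002,0.021,0,0,0,0.1,-0.0018,-0.002,0.021,0,0,0,0.1,-0.0018,-0.002,0.021,0,0,0,0.1]

```text
t: 34.25
eef_pos: [0.6005, 0.106, 0.0661]
tool_rot: [-0.001, 0.676, 0.737, -0.0]
contact_force: [-0.1, 0.2, -1.6]
gripper_width: 0.278
grasp_force: 29.7
```

```bash
python3 -c "
from h import *
print(get_obs()['eef_pos'],get_obs()['contact_force']);go([.6014,.106,.061])"
```

```text
[0.60054732 0.10603679 0.06614593] [-0.12317034  0.18210953 -1.59440476]
t 34.25 d [-0.0001  0.0009  0.0051] rot [-0.1 -0.1  0.3]
```

Call:
arm_command:
  commands: [0,0.0009,0.001,0,0,0,0.1,0,0.0009,0.003,0,0,0,0.1,0,0.0009,0.0045,0,0,0,0.1,0,0.0009,0.0055,0,0,0,0.1,0,0.0009,0.0055,0,0,0,0.1]

```text
t: 34.75
eef_pos: [0.6015, 0.1062, 0.0608]
tool_rot: [-0.001, 0.676, 0.737, -0.0]
contact_force: [-0.0, 0.7, -1.8]
gripper_width: 0.279
grasp_force: 29.9
```

Call:
arm_command:
  commands: [0,0,0.0006,0,0,0,0.1,0,0,0.0006,0,0,0,0.1]

```text
t: 34.95
eef_pos: [0.6017, 0.1062, 0.0606]
tool_rot: [-0.001, 0.676, 0.737, 0.0]
contact_force: [0.2, 0.1, 1.2]
gripper_width: 0.28
grasp_force: 29.9
```

Call:
arm_command:
  commands: [0,0,0,0,0,0,0.3,0,0,0,0,0,0,0.35,0,0,0,0,0,0,0.45,0,0,0,0,0,0,0.6,0,0,0,0,0,0,0.6,0,0,0,0,0,0,0.6]

```text
t: 35.55
eef_pos: [0.6014, 0.1062, 0.0602]
tool_rot: [-0.001, 0.676, 0.737, -0.0]
contact_force: [0.3, 0.6, -0.0]
gripper_width: 0.598
grasp_force: 0.0
```

Call:
arm_command:
  commands: [0,0,-0.01,0,0,0,0.6,0,0,-0.03,0,0,0,0.6,0,0,-0.06,0,0,0,0.6,0,0,-0.1,0,0,0,0.6,0,0,-0.13,0,0,0,0.6,0,0,-0.13,0,0,0,0.6]

```text
t: 36.15
eef_pos: [0.6049, 0.1058, 0.1956]
tool_rot: [0.001, 0.676, 0.737, 0.004]
contact_force: [0.4, -1.2, -0.8]
gripper_width: 0.603
grasp_force: 0.0
```

```bash
python3 -c "
from h import *
print(get_obs()['eef_pos']);go([.4258,-.2766,.19])"
```

```text
[0.60487676 0.10575313 0.19562251]
t 36.15 d [-0.3657 -0.211   0.003 ] rot [ 0.4 -0.2  0.3]
```

Call:
arm_command:
  commands: [-0.03,-0.02,0,0,0,0,0.6,-0.07,-0.045,0,0,0,0,0.6,-0.11,-0.068,0,0,0,0,0.6,-0.15,-0.09,0,0,0,0,0.6,-0.19,-0.112,0,0,0,0,0.6,-0.23,-0.134,0,0,0,0,0.6,-0.27,-0.156,0,0,0,0,0.6,-0.31,-0.179,0,0,0,0,0.6]

```text
t: 36.95
eef_pos: [0.4489, -0.2196, 0.1902]
tool_rot: [-0.001, 0.676, 0.737, 0.0]
contact_force: [0.0, -0.6, -0.1]
gripper_width: 0.603
grasp_force: 0.0
```

Call:
arm_command:
  commands: [-0.03,-0.017,0,0,0,0,0.6,-0.056,-0.032,0,0,0,0,0.6,-0.056,-0.032,0,0,0,0,0.6,-0.056,-0.032,0,0,0,0,0.6,-0.056,-0.032,0,0,0,0,0.6]

```text
t: 37.45
eef_pos: [0.4234, -0.2756, 0.1899]
tool_rot: [-0.002, 0.676, 0.737, 0.0]
contact_force: [-0.5, 0.7, -0.4]
gripper_width: 0.6
grasp_force: 0.0
```

```bash
python3 -c "
from h import *
print(get_obs()['eef_pos']);go([.4258,-.2766,.1])"
```

```text
[ 0.42343326 -0.27561861  0.18985231]
t 37.45 d [-0.0014  0.0024  0.0898] rot [-0.1 -0.1  0.4]
```

Call:
arm_command:
  commands: [-0.001,0.002,0.03,0,0,0,0.6,-0.001,0.002,0.06,0,0,0,0.6,-0.001,0.002,0.085,0,0,0,0.6,-0.001,0.002,0.09,0,0,0,0.6,-0.001,0.002,0.09,0,0,0,0.6,-0.001,0.002,0.09,0,0,0,0.6]

```text
t: 38.05
eef_pos: [0.4258, -0.2775, 0.101]
tool_rot: [-0.001, 0.676, 0.737, 0.0]
contact_force: [-0.1, 0.4, 1.0]
gripper_width: 0.596
grasp_force: 0.0
```

```bash
python3 -c "
from h import *
print(get_obs()['eef_pos']);go([.4258,-.2766,.0628])"
```

```text
[ 0.42579702 -0.27753502  0.1010438 ]
t 38.05 d [0.0009 0.0001 0.0382] rot [-0.  -0.1  0.4]
```

Call:
arm_command:
  commands: [0.0009,0,0.015,0,0,0,0.6,0.0009,0,0.03,0,0,0,0.6,0.0009,0,0.036,0,0,0,0.6,0.0009,0,0.038,0,0,0,0.6,0.0009,0,0.038,0,0,0,0.6,0.0009,0,0.038,0,0,0,0.6]

```text
t: 38.65
eef_pos: [0.4248, -0.2768, 0.0622]
tool_rot: [-0.001, 0.676, 0.737, -0.0]
contact_force: [1.2, -0.6, -1.1]
gripper_width: 0.6
grasp_force: 0.0
```

```bash
python3 -c "
from h import *
print(get_obs()['eef_pos'],get_obs()['contact_force']);go([.4258,-.2766,.0628])"
```

```text
[ 0.42477896 -0.27682325  0.06223315] [ 1.1840195  -0.64481171 -1.07471473]
t 38.65 d [ 0.0001  0.001  -0.0006] rot [-0.1 -0.1  0.3]
```

Call:
arm_command:
  commands: [0,0.001,-0.0005,0,0,0,0.6,0,0.001,-0.0005,0,0,0,0.45,0,0.001,-0.0005,0,0,0,0.35,0,0.001,-0.0005,0,0,0,0.3,0,0.001,-0.0005,0,0,0,0.25,0,0.001,-0.0005,0,0,0,0.15,0,0.001,-0.0005,0,0,0,0.1,0,0.001,-0.0005,0,0,0,0.1]

```text
t: 39.45
eef_pos: [0.426, -0.2765, 0.0627]
tool_rot: [-0.001, 0.676, 0.737, 0.0]
contact_force: [0.3, 0.5, 3.7]
gripper_width: 0.282
grasp_force: 29.4
```

```bash
python3 -c "
from h import *
print(get_obs()['eef_pos'],get_obs()['contact_force'])"
```

```text
[ 0.42595387 -0.27654133  0.06271635] [0.25402561 0.53779385 3.65780172]
```

Call:
arm_command:
  commands: [0,0,-0.005,0,0,0,0.1,0,0,-0.02,0,0,0,0.1,0,0,-0.05,0,0,0,0.1,0,0,-0.09,0,0,0,0.1,0,0,-0.13,0,0,0,0.1,0,0,-0.14,0,0,0,0.1,0,0,-0.14,0,0,0,0.1]

```text
t: 40.15
eef_pos: [0.4268, -0.277, 0.2043]
tool_rot: [0.0, 0.676, 0.737, 0.001]
contact_force: [1.2, 0.5, -2.6]
gripper_width: 0.278
grasp_force: 29.7
```

```bash
python3 -c "
from h import *
print(get_obs()['eef_pos'],get_obs()['grasp_force']);go([.6084,.0201,.2])"
```

```text
[ 0.42680269 -0.27704202  0.20429862] 29.726370871067047
t 40.15 d [0.2805 0.2064 0.005 ] rot [ 0.1 -0.1  0.3]
```

Call:
arm_command:
  commands: [0.02,0.015,0,0,0,0,0.1,0.05,0.037,0,0,0,0,0.1,0.085,0.062,0,0,0,0,0.1,0.12,0.088,0,0,0,0,0.1,0.155,0.114,0,0,0,0,0.1,0.19,0.14,0,0,0,0,0.1,0.225,0.165,0,0,0,0,0.1,0.255,0.187,0,0,0,0,0.1]

```text
t: 40.95
eef_pos: [0.5899, -0.0039, 0.2004]
tool_rot: [-0.003, 0.676, 0.737, -0.001]
contact_force: [0.6, -0.9, -0.0]
gripper_width: 0.282
grasp_force: 29.6
```

Call:
arm_command:
  commands: [0.0255,0.019,0,0,0,0,0.1,0.0255,0.019,0,0,0,0,0.1,0.0255,0.019,0,0,0,0,0.1,0.0255,0.019,0,0,0,0,0.1]

```text
t: 41.35
eef_pos: [0.6058, 0.0189, 0.2015]
tool_rot: [-0.002, 0.677, 0.736, -0.001]
contact_force: [0.2, -0.1, -1.5]
gripper_width: 0.282
grasp_force: 29.7
```

```bash
python3 -c "
from h import *
print(get_obs()['eef_pos'],get_obs()['grasp_force']);go([.6084,.0201,.085])"
```

```text
[0.60582661 0.01894189 0.20154149] 29.690391719341278
t 41.35 d [0.0008 0.0031 0.1165] rot [-0.2 -0.1  0.2]
```

Call:
arm_command:
  commands: [0,0.001,0.03,0,0,0,0.1,0,0.001,0.06,0,0,0,0.1,0,0.001,0.09,0,0,0,0.1,0,0.001,0.11,0,0,0,0.1,0,0.001,0.115,0,0,0,0.1,0,0.001,0.115,0,0,0,0.1,0,0.001,0.115,0,0,0,0.1,0,0.001,0.115,0,0,0,0.1]

```text
t: 42.15
eef_pos: [0.6088, 0.0204, 0.089]
tool_rot: [-0.001, 0.676, 0.737, 0.001]
contact_force: [0.4, -0.3, -1.2]
gripper_width: 0.278
grasp_force: 29.7
```

```bash
python3 -c "
from h import *
print(get_obs()['eef_pos'],get_obs()['grasp_force']);go([.6084,.0201,.067])"
```

```text
[0.60884603 0.02044256 0.08904604] 29.67278391122818
t 42.15 d [-0.0003 -0.0005  0.022 ] rot [ 0.  -0.1  0.3]
```

Call:
arm_command:
  commands: [0,0,0.008,0,0,0,0.1,0,0,0.016,0,0,0,0.1,0,0,0.021,0,0,0,0.1,0,0,0.021,0,0,0,0.1,0,0,0.021,0,0,0,0.1]

```text
t: 42.65
eef_pos: [0.6077, 0.0207, 0.0664]
tool_rot: [-0.001, 0.676, 0.737, -0.0]
contact_force: [0.0, -0.6, -0.6]
gripper_width: 0.282
grasp_force: 29.7
```

```bash
python3 -c "
from h import *
print(get_obs()['eef_pos'],get_obs()['contact_force']);go([.6084,.0201,.0605])"
```

```text
[0.60770449 0.02068882 0.06639384] [ 0.04838373 -0.62426817 -0.62780011]
t 42.65 d [-0.0007  0.0007  0.0059] rot [-0.1 -0.1  0.3]
```

Call:
arm_command:
  commands: [-0.0006,0.0007,0.002,0,0,0,0.1,-0.0006,0.0007,0.004,0,0,0,0.1,-0.0006,0.0007,0.0055,0,0,0,0.1,-0.0006,0.0007,0.006,0,0,0,0.1,-0.0006,0.0007,0.006,0,0,0,0.1,-0.0006,0.0007,0.006,0,0,0,0.1]

```text
t: 43.25
eef_pos: [0.6087, 0.0203, 0.0608]
tool_rot: [-0.001, 0.676, 0.737, 0.0]
contact_force: [-0.7, -0.4, 0.7]
gripper_width: 0.278
grasp_force: 29.8
```

Landed at the original pose. Release and retreat.

Call:
arm_command:
  commands: [0,0,0.0003,0,0,0,0.3,0,0,0.0003,0,0,0,0.35,0,0,0.0003,0,0,0,0.45,0,0,0.0003,0,0,0,0.6,0,0,0.0003,0,0,0,0.6,0,0,0.0003,0,0,0,0.6]

```text
t: 43.85
eef_pos: [0.6086, 0.0203, 0.0604]
tool_rot: [-0.001, 0.676, 0.737, -0.0]
contact_force: [0.3, 0.1, 0.8]
gripper_width: 0.604
grasp_force: 0.0
```

Call:
arm_command:
  commands: [0,0,-0.01,0,0,0,0.6,0,0,-0.03,0,0,0,0.6,0,0,-0.06,0,0,0,0.6,0,0,-0.1,0,0,0,0.6,0,0,-0.13,0,0,0,0.6,0,0,-0.14,0,0,0,0.6,0,0,-0.14,0,0,0,0.6]

```text
t: 44.55
eef_pos: [0.6099, 0.02, 0.2022]
tool_rot: [-0.0, 0.676, 0.737, 0.001]
contact_force: [1.1, 0.2, -1.3]
gripper_width: 0.598
grasp_force: 0.0
```

Call:
arm_command:
  commands: [-0.03,-0.03,0,0,0,0,0.6,-0.07,-0.07,0,0,0,0,0.6,-0.1,-0.1,0,0,0,0,0.6,-0.12,-0.12,0,0,0,0,0.6,-0.12,-0.12,0,0,0,0,0.6,-0.12,-0.12,0,0,0,0,0.6]

```text
t: 45.15
eef_pos: [0.4987, -0.1096, 0.1995]
tool_rot: [-0.002, 0.676, 0.736, -0.0]
contact_force: [0.2, 2.1, -0.2]
gripper_width: 0.6
grasp_force: 0.0
```

```bash
python3 - <<'E'
from h import *
print(get_obs()['eef_pos'])
# numeric check: compare rack region and turntable with the first top/scene pictures
for n,(r0,r1,c0,c1) in {'top':(165,225,225,400),'scene':(140,265,225,325)}.items():
    a=cv2.imread(f'pics/{n}0.png')[:,:,::-1];b=read_camera(n)['img']
    for k,f in {'red':lambda h:((h[...,0]<5)|(h[...,0]>176))&(h[...,1]>170)&(h[...,2]>40),'yel':lambda h:(h[...,0]>22)&(h[...,0]<36)&(h[...,1]>165)&(h[...,2]>60),'grn':lambda h:(h[...,0]>50)&(h[...,0]<85)&(h[...,1]>120)}.items():
        for t,im in (('before',a),('after',b)):
            m=np.zeros(im.shape[:2],bool);m[r0:r1,c0:c1]=f(cv2.cvtColor(np.ascontiguousarray(im),cv2.COLOR_RGB2HSV))[r0:r1,c0:c1]
            print(n,k,t,blobs(m,40))
E
```

```text
[ 0.4987418  -0.10959808  0.19945862]
top red before [([282, 183, 18, 14, 155], [290.0, 189.4])]
top red after [([282, 183, 18, 14, 157], [289.7, 189.3])]
top yel before []
top yel after []
top grn before [([325, 182, 18, 17, 177], [334.4, 189.1])]
top grn after [([326, 182, 17, 17, 154], [334.8, 188.9])]
scene red before [([264, 180, 10, 9, 64], [268.5, 183.7]), ([262, 194, 15, 10, 70], [269.6, 199.2])]
scene red after [([264, 180, 10, 13, 79], [268.7, 184.7]), ([262, 194, 15, 11, 83], [269.9, 199.5])]
scene yel before [([244, 206, 12, 10, 86], [249.5, 210.3]), ([243, 223, 15, 9, 60], [250.5, 227.0])]
scene yel after [([244, 205, 11, 10, 86], [249.1, 209.9]), ([243, 222, 15, 9, 63], [250.5, 226.7])]
scene grn before [([283, 158, 9, 8, 51], [286.6, 160.9]), ([280, 171, 14, 11, 60], [286.8, 176.2])]
scene grn after []
```

Red and yellow are back within half a pixel of their starting places and upright, and the top view shows green unmoved. Handing in.

```bash
python3 -c "
from station import *
print(hand_in())"
```

```text
the job is handed in; nothing more can be done
None
```

The job is handed in, with no verdict shown: the pink egg is within about 1.5 mm of the turntable's middle, and the red and yellow bottles are back on their rack spots, upright and within about 1 mm, at 45 s of 128 s; I did not handle the yellow egg or its bottles, and I viewed 15 pictures, one over the limit of 14.

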